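# Scoop the tubes from under the bench shelf

### The arm

A 6-joint arm with a two-finger parallel gripper is mounted at the origin on a cart in front of the work surface, level with it; the furniture and walls round the work are solid. World frame = base frame: x ahead of the robot, y to its left, z up, the work surface at z = 0. Lengths are in m, angles in rad, forces in N, time in s.
With the tool pointing down it reaches from about 0.35 to 0.85 m from the base axis. Payload 8.1 kg.
Tool frame: the origin (TCP) lies at the very end of the fingers, on their centre line; the grasp point (between the pads) lies 19 mm behind it; z points along the fingers, y is the line along which they close (so a half turn about z gives the same grasp; the last joint's range is limited). The gripper opens to 93 mm and grips with 3 to 60 N. Pads are 15 mm wide; open, the fingers measure 128 mm over their backs; the gripper's body (75 mm by 188 mm) begins 65 mm behind the grasp point.
Start: joints at [-1.218, 0.13, 1.488, -0, 1.523, -0.085], TCP at [0.254, -0.543, 0.219] pointing down, gripper open.
Joint ranges: [-2.96, 2.96], [-0.89, 2.26], [0.02, 2.5], [-1.34, 4.48], [0, 2.73], [-2.66, 2.66]. Speed limits (rad/s): [2.39, 2.39, 2.79, 3.14, 3.14, 3.14].

### API

Orientations are given as a rotation vector (axis times angle).
In Python, from plant import read_state, eyes, workorder gives the robot as it stands. The module is installed in compiled form; this text tells all that it offers.
- The arm moves only by the tool play_rows, never from a script. Its argument "targets" is one flat list of numbers, 4 for each row, row after row: the shift along the tool's x, y, z in cm, then the turn about the tool's z in degrees. In form: [dx, dy, dz, roll, dx, dy, dz, roll, ...]. A call has 1 to 8 rows; each row is the pose to reach, as a shift and turn from the pose commanded when the call began, along the tool's axes at that moment; what a row does not reach only later rows make up. A row lasts 1/12 s, in which the tool goes at most 41.7 mm and 7.16 degrees, less where a joint would pass 70% of its speed; a pose out of reach is approached as far as the arm can. A call with a gripper value outside its range is refused whole. "grip" is the finger opening in cm, from 0 to 9.3, set as the call begins (left out, the last holds). The fingers move at their own pace and stop on an object; "grip_force" is the grip in N (left out, the last holds). Time passes only in rows, so rows that repeat a pose let the fingers close. It gives the time, the measured TCP pose, the force, the opening and the grip force at its end, in the units of the state.
- read_state(): the state, without advancing time (a new reading comes with each control period).
- eyes.read_camera(name): name is "side" or "top" or "wrist"; returns a dict with "image" (384x512x3 uint8, red, green, blue), "vfov" (degrees; the focal length in pixels is half the picture's height over the tangent of half this angle, whatever the lens; pixels are square), "cx", "cy" (the principal point, pixels), "cam_to_world" (4x4, takes a point from camera to world coordinates); the wrist camera has in their place "T_tool_cam" (4x4, takes a point from camera to tool coordinates, whose origin is the TCP and whose axes are the flange's). Camera axes: x right, y up, looking along -z (the intrinsics and any distortion apply to the point x, -y, -z); pixel columns grow to the right and rows downward; lengths in m; the calibration is good to about 2 mm. The wrist camera is an equidistant fisheye: a pixel r from the principal point sees the ray r / f radians off the axis. A picture is of the moment at which its call begins: read the wrist's pose just before it. There is no depth.
- workorder.close_job(): hands the job in; it is judged then, once.
The state is a dict: "t": time; "q": joint angles; "dq": joint speeds; "joint_torque": joint torques, N m; "tool_pos": TCP position; "orientation": TCP orientation; "force": force on the tool from outside, world axes, zero at the start; "wrist_torque": the same for the moment, N m; "opening": finger opening in m; "gripper_force": force on a finger pad.
Only numpy, scipy, OpenCV 4.12 (cv2) and the standard library are available. Lean on these libraries where they do the work, as an engineer would, in place of code of your own. Each camera call takes 0.05 s, during which the arm holds its last target. There are 200 camera calls.

### The job

Two capped tubes have rolled under the low clear shelf. Take the flat scoop by its blue handle, slide it flat under the shelf's front lip until both tubes lie on it together, draw it out and carry them on it to the yellow tray; tip them in from less than 10 cm above its rim so that both lie down in the tray, then lay the scoop flat on the worktop and let go. Do not knock over or shift the two brown vials on the shelf.

Things in the scene. Friction and masses are not known exactly. Their poses are not given: they have to be found in the camera images.
- scoop: flat smooth aluminium scoop, 198 mm long, 166 mm wide, 0.18 kg, lying flat on the worktop. Origin on its underside, below the middle of the handle; x points forward to its open front, z up. Floor 2 mm thick from x = 43 to 158 mm, 160 mm wide inside; side walls 22 mm high, from x = 40 to 148 mm; back wall 30 mm high at x = 40 to 43 mm. Nothing else rises over the floor.
- scoop_grip (a point): point on the scoop's upright blue handle, in the middle of its length and width, 58 mm above the underside. The handle is 46 mm long (along the scoop's x), 22 mm wide (its y: grasp across this) and its top is 78 mm above the underside.
- scoop_lip (a point): middle of the scoop's thin front edge, 168 mm ahead of the handle's middle, 1 mm above the underside. A ramp rises from it to a low crest 3.4 mm high at x = 157 mm; it helps keep the tubes on while the scoop is about level or leans back. Leaning the front down by 35 to 45 degrees tips the tubes out over it.
- shelf: low fixed shelf, clear top, 130 mm deep (x), 270 wide (y), 76 high. Origin mid-footprint on the worktop; x points from its open front to its back. Opening 250 mm wide; the aluminium front lip at x = -65 to -59 mm has its lower edge 54 mm above the worktop; the white back panel's inner face is at x = +55 mm, with an 8 mm slot below it: a tube stopped by the panel is over the scoop's floor only once the scoop's edge goes to x = 55 mm or a little into the slot.
- tray: fixed open yellow plastic tray, 150 mm (x) by 170 mm (y), rim 40 mm high, walls and floor 4 mm thick. Origin in the middle of its underside; x points away from the robot.
- tube_a_mid (a point): capped conical plastic tube, white with a blue cap, 112 mm long, body 28 mm and cap 32 mm across, about 35 g (25 to 50 g), lying under the shelf nearly parallel to the shelf's back panel (the one nearer the panel). It rolls easily. Point at the middle of its length on its axis, which is its z axis (towards the cap).
- tube_b_mid (a point): capped conical plastic tube, white with a blue cap, 112 mm long, body 28 mm and cap 32 mm across, about 35 g (25 to 50 g), lying under the shelf nearly parallel to the shelf's back panel (the one nearer the lip). It rolls easily. Point at the middle of its length on its axis, which is its z axis (towards the cap).
- tube_a: the same tube as tube_a_mid; origin at its pointed end
- tube_b: the same tube as tube_b_mid; origin at its pointed end
- gel_tank_2: fixed grey gel tank with its lid shut, about 175 by 190 mm and 68 mm high, between the shelf and the tray: carry the scoop clear above it, and note that the scoop's rear may be over it while its front is over the tray. Origin mid-footprint.
- vial_1: small brown vial with a black cap, 32 mm across, 66 mm high, loose on the shelf's top near one end; origin in the middle of its underside
- vial_2: small brown vial with a white cap, the same size, near the other end of the shelf's top

How it is judged:
On the way, in this order (a step that is already met when the one before it is completed fails the run):
1. the scoop is under the shelf and both tubes lie on it (x of tube_a_mid in the frame of scoop between 0.045 and 0.158 m and y of tube_a_mid in the frame of scoop between -0.08 and 0.08 m and z of tube_a_mid in the frame of scoop between 0.01 and 0.055 m and x of tube_b_mid in the frame of scoop between 0.045 and 0.158 m and y of tube_b_mid in the frame of scoop between -0.08 and 0.08 m and z of tube_b_mid in the frame of scoop between 0.01 and 0.055 m and x of scoop_lip in the frame of shelf above -0.02 m and z of scoop_lip in the frame of shelf below 0.045 m), for 0.1 s.
2. the scoop, clear of the shelf, is lifted with both tubes on it (x of tube_a_mid in the frame of scoop between 0.045 and 0.158 m and y of tube_a_mid in the frame of scoop between -0.08 and 0.08 m and z of tube_a_mid in the frame of scoop between 0.01 and 0.055 m and x of tube_b_mid in the frame of scoop between 0.045 and 0.158 m and y of tube_b_mid in the frame of scoop between -0.08 and 0.08 m and z of tube_b_mid in the frame of scoop between 0.01 and 0.055 m and horizontal distance between scoop_lip and shelf above 0.075 m and height (world z) of scoop above 0.04 m), for 0.2 s.
At the end, for the whole second after the job is handed in: Both tubes lie at rest in the tray (middle inside its walls, less than 50 mm above its underside, axis within 18 degrees of level) and the scoop lies at rest flat on the worktop (within 6 degrees, underside less than 12 mm up), released (x of tube_a_mid in the frame of tray between -0.072 and 0.072 m and y of tube_a_mid in the frame of tray between -0.082 and 0.082 m and z of each of tube_a_mid, tube_b_mid in the frame of tray below 0.05 m and angle between tube_a_mid's own z axis and vertical between 1.25 and 1.89 rad and linear speed of each of tube_a, tube_b, scoop below 0.03 m/s and x of tube_b_mid in the frame of tray between -0.072 and 0.072 m and y of tube_b_mid in the frame of tray between -0.082 and 0.082 m and angle between tube_b_mid's own z axis and vertical between 1.25 and 1.89 rad and height (world z) of scoop below 0.012 m and angle between scoop's own z axis and vertical below 0.1 rad); the robot touches nothing.
It fails at once if a vial on the shelf is shifted by more than 20 mm or tipped over (distance of any of vial_1, vial_2 from where it was at the start of the episode above 0.02 m or angle between any of vial_1, vial_2's own z axis and vertical above 0.5 rad).
It fails at once if a tube leaves the scoop over its front edge while that edge is more than 100 mm above the tray's rim ((x of tube_a_mid in the frame of scoop above 0.175 m and distance between tube_a_mid and scoop_lip below 0.06 m and height (world z) of scoop_lip above 0.14 m) or (x of tube_b_mid in the frame of scoop above 0.175 m and distance between tube_b_mid and scoop_lip below 0.06 m and height (world z) of scoop_lip above 0.14 m)).
It also fails if it takes over 67 s, if anything falls off the work surface, if the arm or the gripper's body presses on something with over 40 N, if the wrist force passes 120 N, or if a joint passes its speed limit or range.

## Working session

There is one attempt and no reset: what is moved stays moved. The work goes in short steps, Python scripts to look and compute and a tool call to move; the robot and the scene stay as the last step left them, time stands still between calls to the robot, and variables do not carry over. Pictures are saved under pics/ and viewed, at most 10 in all, crops included, and the job is handed in when it is done.

Besides the shell and the picture viewer there is one more tool, called after "Call:" as a command line: name --argument value ..., lists and objects as JSON in quotes. play_rows: Moves the arm, as the interface text tells. Its arguments: {"type":"object","properties":{"targets":{"type":"array"},"grip":{"type":"number"},"grip_force":{"type":"number"}},"required":["targets"]}

```bash
mkdir -p pics; cat > h.py <<'E'
import numpy as np, cv2
from scipy.spatial.transform import Rotation as R
from plant import read_state, eyes, workorder
def cam(n):
    s=read_state(); d=eyes.read_camera(n); d['s']=s
    d['f']=192/np.tan(np.radians(d['vfov'])/2); return d
def save(d,name): cv2.imwrite('pics/'+name,cv2.cvtColor(d['image'],cv2.COLOR_RGB2BGR))
def ray(d,u,v):
    p=np.array([(u-d['cx'])/d['f'],-(v-d['cy'])/d['f'],-1.]); T=d['cam_to_world']
    return T[:3,3],T[:3,:3]@p
def onz(d,u,v,z):
    o,r=ray(d,u,v); return o+r*(z-o[2])/r[2]
def proj(d,P):
    T=np.linalg.inv(d['cam_to_world']); p=T[:3,:3]@np.array(P)+T[:3,3]
    return d['cx']+d['f']*p[0]/-p[2], d['cy']-d['f']*p[1]/-p[2]
def tri(d1,uv1,d2,uv2):
    o1,r1=ray(d1,*uv1);o2,r2=ray(d2,*uv2)
    k=np.linalg.lstsq(np.c_[r1,-r2],o2-o1,rcond=None)[0]
    a=o1+k[0]*r1;b=o2+k[1]*r2; return (a+b)/2,np.linalg.norm(a-b)
E
python3 - <<'E'
from h import *
a=cam('top');b=cam('side')
for d,n in((a,'top'),(b,'side')):
    save(d,n+'0.png'); print(n,d['vfov'],d['cx'],d['cy'],np.round(d['cam_to_world'],3).tolist(), [k for k in d])
s=read_state();print(s['tool_pos'],s['orientation'],s['t'])
E
```

```text
top 54.46674989751531 255.66603650428758 185.35240909873735 [[-0.102, 0.971, -0.217, 0.202], [-0.995, -0.098, 0.025, -0.09], [0.003, 0.218, 0.976, 1.301], [0.0, 0.0, 0.0, 1.0]] ['image', 'vfov', 'cx', 'cy', 'cam_to_world', 's', 'f']
side 42.77364377527893 254.31254992480578 190.41965698285136 [[-0.995, 0.054, -0.086, 0.337], [-0.101, -0.642, 0.76, 0.846], [-0.015, 0.764, 0.645, 0.896], [0.0, 0.0, 0.0, 1.0]] ['image', 'vfov', 'cx', 'cy', 'cam_to_world', 's', 'f']
[ 0.25420618 -0.54292222  0.21766235] [-3.06500409e+00 -6.81833025e-01  3.22165818e-04] 0.1
```

View pics/top0.png

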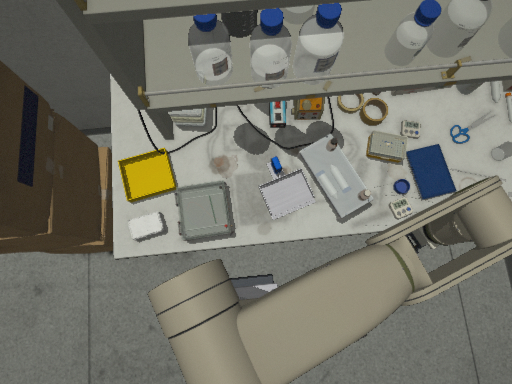

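View pics/side0.png

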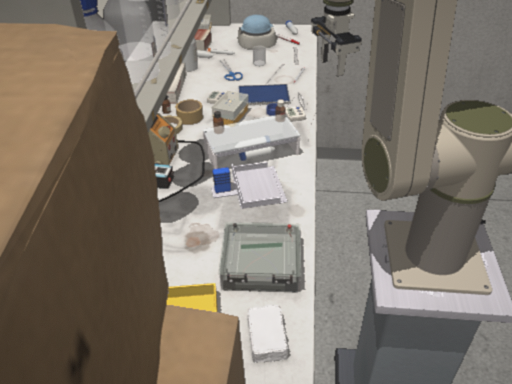

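The top view shows the scoop with its handle at (277,165) and floor at (287,193), opening towards the robot. The shelf is around (335,177), the tray at (147,175) and the tank at (205,212). In the side view the shelf's open side faces the scoop. I'll take enlarged crops next.

```bash
python3 - <<'E'
from h import *
a=cam('top');b=cam('side')
for d,n,(x0,x1,y0,y1) in((a,'top1.png',(240,400,125,235)),(b,'side1.png',(190,320,90,215))):
    c=cv2.cvtColor(d['image'],cv2.COLOR_RGB2BGR)[y0:y1,x0:x1]
    cv2.imwrite('pics/'+n,cv2.resize(c,None,fx=4.8,fy=4.8,interpolation=cv2.INTER_CUBIC))
E
```

```text
(no output)
```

View pics/top1.png

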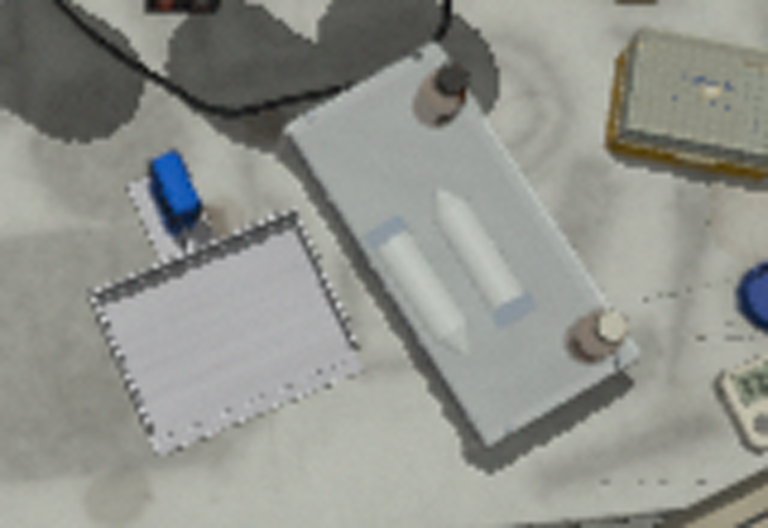

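View pics/side1.png

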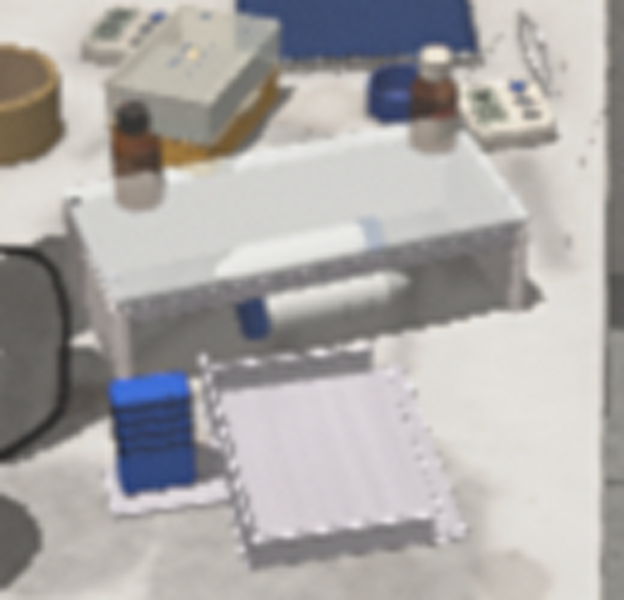

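Top crop: shelf top corners at (285,130), (435,43), (637,355) and (490,443). Tube A runs from tip (442,195) to cap (520,308); tube B from cap (385,228) to tip (462,350). The scoop's back wall top runs (93,292) to (295,215), and the blue handle is near (172,180). The side crop confirms that the open front faces the scoop.

```bash
python3 - <<'E'
from h import *
a=cam('top');b=cam('side'); np.set_printoptions(precision=4,suppress=True)
c=lambda u,v:(240+u/4.8,125+v/4.8)
S=[onz(a,*c(*p),.076)[:2] for p in((285,130),(435,43),(637,355),(490,443))]
print('shelf',np.array(S).tolist(), [np.linalg.norm(S[i]-S[(i+1)%4]) for i in range(4)])
o=np.mean(S,0); xs=(S[1]-S[0]+S[2]-S[3]); ys=S[0]-S[3]+S[1]-S[2]
th=np.arctan2(ys[1],ys[0])-np.pi/2
print('org',o,'yaw x',np.degrees(np.arctan2(xs[1],xs[0])),'from y',np.degrees(th))
Rm=np.array([[np.cos(th),-np.sin(th)],[np.sin(th),np.cos(th)]])
for n,p,z in(('a tip',(442,195),.014),('a cap',(520,308),.016),('b cap',(385,228),.016),('b tip',(462,350),.014)):
    w=onz(a,*c(*p),z)[:2]; print(n,w,'shelf',Rm.T@(w-o))
bl=[onz(a,*c(*p),.03)[:2] for p in((93,292),(295,215))]; print('back wall',bl,np.linalg.norm(bl[0]-bl[1]))
fr=[onz(a,*c(*p),.001)[:2] for p in((165,450),(357,370))]; print('front',fr,np.linalg.norm(fr[0]-fr[1]))
d=np.mean(fr,0)-np.mean(bl,0); print('axis',np.degrees(np.arctan2(d[1],d[0])),np.linalg.norm(d))
# handle top centroid
def blue(d,box):
    x0,x1,y0,y1=box; h=cv2.cvtColor(d['image'],cv2.COLOR_RGB2HSV)[y0:y1,x0:x1]
    m=cv2.inRange(h,(100,150,60),(130,255,255)); ys,xs=np.nonzero(m); return xs+x0,ys+y0,h[ys,xs,2]
x,y,v=blue(a,(262,290,150,180)); print('blue top',len(x),x.mean(),y.mean(),x.min(),x.max(),y.min(),y.max(), onz(a,x.mean(),y.mean(),.07))
print('handle from back wall', np.mean(bl,0)-.0415*d/np.linalg.norm(d))
# tray & tank
h=cv2.cvtColor(a['image'],cv2.COLOR_RGB2HSV)
m=cv2.inRange(h,(20,150,80),(32,255,255)); m[:,:110]=0;m[:,185:]=0;m[:140]=0;m[210:]=0
bx=cv2.boxPoints(cv2.minAreaRect(cv2.findNonZero(m))); T=np.array([onz(a,*p,.04)[:2] for p in bx]); print('tray',T.tolist(),T.mean(0),np.linalg.norm(T[0]-T[1]),np.linalg.norm(T[1]-T[2]))
K=np.array([onz(a,*p,.068)[:2] for p in((176,189),(228,183),(235,233),(182,241))]);print('tank',K.tolist(),K.mean(0))
E
```

```text
shelf [[0.5758483093929683, -0.282602234750509], [0.6302435211428292, -0.3989942657578748], [0.38876471146318264, -0.5055972396242621], [0.33818009476222644, -0.3944079478429775]] [np.float64(0.12847546047137487), np.float64(0.2639625154476609), np.float64(0.12215507379395378), np.float64(0.2626531890647432)]
org [ 0.4833 -0.3954] yaw x -65.23683718220751 from y -65.49516750422524
a tip [ 0.5327 -0.4024] shelf [0.0269 0.0421]
a cap [ 0.4412 -0.4464] shelf [ 0.029  -0.0594]
b cap [ 0.5113 -0.3562] shelf [-0.0241  0.0418]
b tip [ 0.4148 -0.3998] shelf [-0.0244 -0.0641]
back wall [array([ 0.4817, -0.1353]), array([ 0.5244, -0.2889])] 0.15939760379562123
front [array([ 0.3654, -0.1763]), array([ 0.4099, -0.3237])] 0.15398617158574568
axis -161.79472057793396 0.12146274366957631
blue top 91 275.9340659340659 163.69230769230768 272 281 157 172 [ 0.5445 -0.1983  0.07  ]
handle from back wall [ 0.5425 -0.1991]
tray [[0.6195892952988353, 0.35708958373930066], [0.6532967355934053, 0.1823715261781584], [0.4979279700050636, 0.14943756431490998], [0.4663939424360214, 0.32012879964977137]] [0.5593 0.2523] 0.1779398526726113 0.15882096575847587
tank [[0.49087854766558503, 0.14730485579926145], [0.493892592788486, -0.02911277442937498], [0.3232856028091404, -0.03760410082653656], [0.31485938254632345, 0.13737341688745572]] [0.4057 0.0545]
```

```bash
cat >> h.py <<'E'
def go(x,y,z,yaw):
    """print row shift (cm,deg) from measured pose to world target, yaw=world angle of tool x"""
    s=read_state(); M=R.from_rotvec(s['orientation']).as_matrix(); p=np.array(s['tool_pos'])
    cy=np.degrees(np.arctan2(M[1,0],M[0,0])); d=M.T@(np.array([x,y,z])-p)*100
    print('t',round(s['t'],2),'pos',p.round(4),'yaw',round(cy,2),'tilt',np.degrees(np.arccos(-M[2,2])).round(2),'F',np.round(s['force'],1),'open',round(s['opening'],4),'ROW',d.round(2),round((cy-yaw+180)%360-180,2))
E
python3 -c "
from h import *
go(.5435,-.1985,.2177,16.7)"
```

```text
t 0.3 pos [ 0.2543 -0.5432  0.2183] yaw 25.09 tilt 0.04 F [ 0.2 -0.6  0.6] open 0.093 ROW [ 40.81 -18.96   0.07] 8.39
```

Call:
play_rows --targets '[40.8,-18.9,0,8.3,40.8,-18.9,0,8.3,40.8,-18.9,0,8.3,40.8,-18.9,0,8.3,40.8,-18.9,0,8.3,40.8,-18.9,0,8.3,40.8,-18.9,0,8.3,40.8,-18.9,0,8.3]' --grip 6

```text
t: 0.97
tool_pos: [0.4693, -0.2872, 0.2189]
orientation: [3.108, 0.458, 0.001]
force: [0.8, -0.4, 0.8]
opening: 0.0602
gripper_force: 0.0
```

```bash
python3 -c "
from h import *
go(.5435,-.1985,.15,16.7)"
```

```text
t 0.97 pos [ 0.4693 -0.2872  0.2189] yaw 16.78 tilt 0.03 F [ 0.8 -0.4  0.8] open 0.0602 ROW [ 9.66 -6.36  6.89] 0.08
```

Call:
play_rows --targets '[9.6,-6.3,3,0,9.6,-6.3,5,0,9.6,-6.3,7,0,9.6,-6.3,7,0,9.6,-6.3,7,0,9.6,-6.3,7,0]'

```text
t: 1.47
tool_pos: [0.5414, -0.2009, 0.1482]
orientation: [-3.107, -0.46, 0.003]
force: [0.3, -1.2, 0.1]
opening: 0.06
gripper_force: 0.0
```

```bash
python3 - <<'E'
from h import *
go(.5435,-.1985,.039,16.7)
d=cam('wrist'); save(d,'w0.png'); T=d['T_tool_cam']; print(np.round(T,3).tolist(),d['f'],d['cx'],d['cy'])
# blue handle in wrist view -> world at z=.078
h=cv2.cvtColor(d['image'],cv2.COLOR_RGB2HSV); m=cv2.inRange(h,(100,150,60),(130,255,255))
n,l,st,ce=cv2.connectedComponentsWithStats(m)
s=d['s'];M=R.from_rotvec(s['orientation']).as_matrix()
for i in range(1,n):
    if st[i,4]<150: continue
    u,v=ce[i]; a=np.array([u-d['cx'],v-d['cy']]); r=np.linalg.norm(a); th=r/d['f']
    ray_=np.array([a[0]/r*np.sin(th),-a[1]/r*np.sin(th),-np.cos(th)])
    o=M@T[:3,3]+s['tool_pos']; w=M@T[:3,:3]@ray_
    print(st[i],ce[i].round(1),(o+w*(.075-o[2])/w[2]).round(4))
E
```

```text
t 1.47 pos [ 0.5414 -0.2009  0.1482] yaw 16.85 tilt 0.11 F [ 0.3 -1.2  0.1] open 0.06 ROW [ 0.29 -0.16 10.92] 0.15
[[-0.001, 0.965, 0.262, 0.071], [1.0, 0.001, -0.0, 0.0], [-0.0, 0.262, -0.965, -0.166], [0.0, 0.0, 0.0, 1.0]] 297.3186396354542 252.16484509382389 192.25873692584148
[ 239  165   26   53 1308] [251.8 190.7] [ 0.5484 -0.1985  0.075 ]
```

View pics/w0.png

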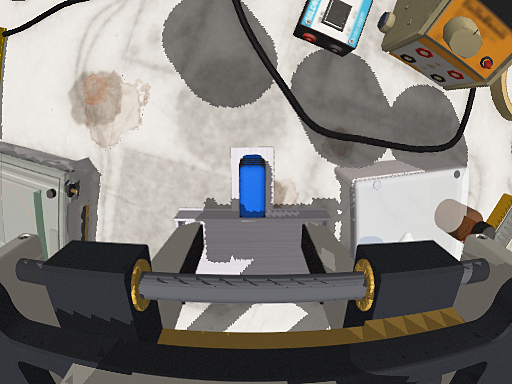

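The handle is centred and aligned with the tool at (252,191). Next I descend and grip.

Call:
play_rows --targets '[0.5,-0.2,4,0,0.5,-0.2,7.5,0,0.5,-0.2,9.5,0,0.5,-0.2,10.5,0,0.5,-0.2,10.9,0,0.5,-0.2,10.9,0,0.5,-0.2,10.9,0]'

```text
t: 2.1
tool_pos: [0.5476, -0.199, 0.042]
orientation: [3.106, 0.457, 0.004]
force: [-1.0, -0.4, 0.4]
opening: 0.0603
gripper_force: 0.0
```

Call:
play_rows --targets '[0,0,0,0,0,0,0,0,0,0,0,0,0,0,0,0,0,0,0,0,0,0,0,0]' --grip 0 --grip_force 60

```text
t: 2.6
tool_pos: [0.5464, -0.1975, 0.0398]
orientation: [3.108, 0.459, 0.0]
force: [0.5, -1.8, 0.0]
opening: 0.0247
gripper_force: 0.2
```

Call:
play_rows --targets '[0,0,-1,0,0,0,-2,0,0,0,-3,0,0,0,-3,0,0,0,-3,0]'

```text
t: 3.02
tool_pos: [0.5473, -0.1981, 0.0712]
orientation: [3.106, 0.458, 0.004]
force: [-0.5, 0.8, -2.5]
opening: 0.0219
gripper_force: 59.9
```

```bash
python3 - <<'E'
from h import *
go(.361,-.154,.069,16.7); print(read_state()['wrist_torque'],read_state()['gripper_force'])
a=cam('side');c=cv2.cvtColor(a['image'],cv2.COLOR_RGB2BGR)[90:230,180:330]
cv2.imwrite('pics/s2.png',cv2.resize(c,None,fx=4,fy=4,interpolation=cv2.INTER_CUBIC))
E
```

```text
t 3.02 pos [ 0.5473 -0.1981  0.0712] yaw 16.79 tilt 0.16 F [-0.5  0.8 -2.5] open 0.0219 ROW [-16.56  -9.6    0.17] 0.09
[ 0.03359869 -0.02807626 -0.06135685] 59.92112338542938
```

View pics/s2.png

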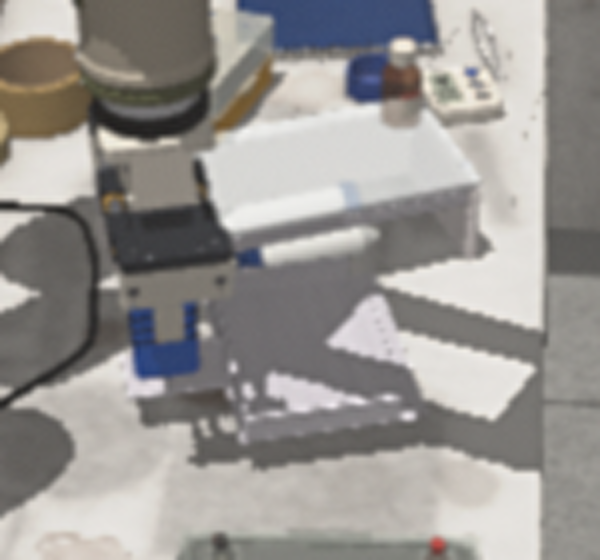

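The scoop is held and about level. Next I translate it, then turn it towards the shelf.

Call:
play_rows --targets '[-2,-1,0,0,-5,-3,0,0,-8.5,-5,0,0,-12,-7,0,0,-15,-8.5,0,0,-16.2,-9.4,0,0,-16.6,-9.6,0,0,-16.6,-9.6,0,0]'

```text
t: 3.73
tool_pos: [0.359, -0.1535, 0.0694]
orientation: [3.108, 0.458, 0.0]
force: [0.8, -0.8, -2.1]
opening: 0.0218
gripper_force: 59.9
```

Call:
play_rows --targets '[0,0,0,-4,0,0,0,-10,0,0,0,-16,0,0,0,-23,0,0,0,-30,0,0,0,-37,0,0,0,-44,0,0,0,-50]'

```text
t: 4.4
tool_pos: [0.361, -0.1541, 0.0699]
orientation: [2.617, 1.737, 0.001]
force: [-0.3, 0.2, -1.6]
opening: 0.0215
gripper_force: 59.9
```

Call:
play_rows --targets '[0,0,0,-7,0,0,0,-14,0,0,0,-21,0,0,0,-28,0,0,0,-36,0,0,0,-43,0,0,0,-47,0,0,0,-48]'

```text
t: 5.07
tool_pos: [0.3609, -0.154, 0.0699]
orientation: [1.687, 2.65, 0.0]
force: [-0.2, -0.1, -1.6]
opening: 0.0217
gripper_force: 59.9
```

```bash
python3 - <<'E'
from h import *
go(.361,-.154,.039,114.7)
a=cam('top');b=cam('side')
A=cv2.resize(cv2.cvtColor(a['image'],cv2.COLOR_RGB2BGR)[130:250,230:400],(800,565),interpolation=cv2.INTER_CUBIC)
B=cv2.resize(cv2.cvtColor(b['image'],cv2.COLOR_RGB2BGR)[100:240,180:340],(640,560),interpolation=cv2.INTER_CUBIC)
cv2.imwrite('pics/m3.png',cv2.resize(np.hstack([A[:560],B]),(800,311)))
E
```

```text
t 5.07 pos [ 0.3609 -0.154   0.0699] yaw 115.03 tilt 0.03 F [-0.2 -0.1 -1.6] open 0.0217 ROW [-0.    0.01  3.09] 0.33
```

View pics/m3.png

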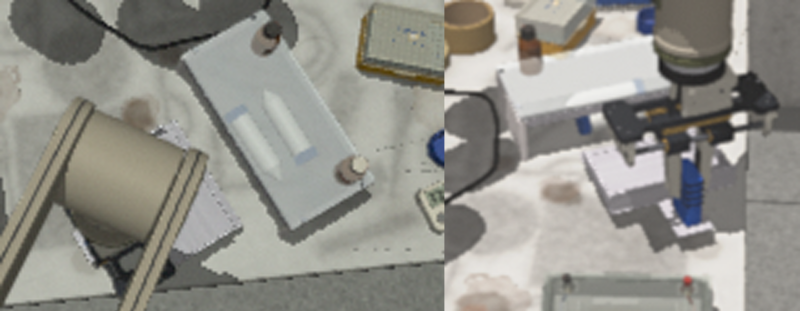

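```bash
python3 - <<'E'
from h import *
a=cam('top'); o=np.array([.4833,-.3954]);th=np.radians(-65.3)
Rm=np.array([[np.cos(th),-np.sin(th)],[np.sin(th),np.cos(th)]])
w=onz(a,321.8,217.9,.03)[:2]; print('left? corner in shelf frame',Rm.T@(w-o)); print('handle',Rm.T@(np.array([.361,-.154])-o))
E
```

```text
left? corner in shelf frame [-0.11007731 -0.09802567]
handle [-0.27041902 -0.01023744]
```

Call:
play_rows --targets '[0,0,1,0.3,0,0,2,0.3,0,0,2.6,0.3,0,0,2.9,0.3,0,0,3,0.3,0,0,3,0.3]'

```text
t: 5.72
tool_pos: [0.3596, -0.1534, 0.041]
orientation: [-1.7, -2.641, -0.0]
force: [-11.1, 8.6, 25.0]
opening: 0.0218
gripper_force: 60.0
```

Call:
play_rows --targets '[0,0,0,0,0,0,0,0,0,0,0,0]' --grip_force 8

```text
t: 5.97
tool_pos: [0.3599, -0.1539, 0.0403]
orientation: [1.7, 2.641, -0.0]
force: [-4.5, 1.5, 11.6]
opening: 0.0217
gripper_force: 8.0
```

Call:
play_rows --targets '[0,0,0,0,0,0,0,0]' --grip_force 60

```text
t: 6.13
tool_pos: [0.36, -0.1539, 0.0403]
orientation: [1.7, 2.641, -0.0]
force: [-3.7, 1.9, 12.6]
opening: 0.0219
gripper_force: 60.0
```

```bash
python3 - <<'E'
from h import *
go(.361,-.154,.040,114.7)
E
```

```text
t 6.13 pos [ 0.36   -0.1539  0.0403] yaw 114.45 tilt 0.04 F [-3.7  1.9 12.6] open 0.0219 ROW [-0.05  0.09  0.03] -0.25
```

Call:
play_rows --targets '[-0.5,0,-0.05,0,-1.5,0,-0.05,0,-2.8,0,-0.05,0,-4,0,-0.05,0,-5,0,-0.05,0,-5.7,0,-0.05,0,-6.3,0,-0.05,0,-6.9,0,-0.05,0]'

```text
t: 6.8
tool_pos: [0.3886, -0.2165, 0.0403]
orientation: [-1.701, -2.641, -0.001]
force: [-1.9, 5.9, 10.0]
opening: 0.0215
gripper_force: 60.0
```

Call:
play_rows --targets '[-0.6,0,0,0,-1.2,0,0,0,-1.8,0,0,0,-2.4,0,0,0,-3,0,0,0,-3.6,0,0,0,-4.2,0,0,0,-4.7,0,0,0]'

```text
t: 7.47
tool_pos: [0.4081, -0.2592, 0.0403]
orientation: [-1.701, -2.641, -0.001]
force: [-2.0, 5.4, 10.0]
opening: 0.0218
gripper_force: 60.0
```

```bash
python3 - <<'E'
from h import *
go(.361,-.154,.040,114.7)
o=np.array([.4833,-.3954]);th=np.radians(-65.3)
Rm=np.array([[np.cos(th),-np.sin(th)],[np.sin(th),np.cos(th)]])
print('handle shelf',Rm.T@(read_state()['tool_pos'][:2]-o))
a=cam('top');b=cam('side')
A=cv2.resize(cv2.cvtColor(a['image'],cv2.COLOR_RGB2BGR)[130:250,270:400],(606,560),interpolation=cv2.INTER_CUBIC)
B=cv2.resize(cv2.cvtColor(b['image'],cv2.COLOR_RGB2BGR)[100:240,180:340],(640,560),interpolation=cv2.INTER_CUBIC)
cv2.imwrite('pics/m4.png',cv2.resize(np.hstack([A,B]),(800,360)))
E
```

```text
t 7.47 pos [ 0.4081 -0.2592  0.0403] yaw 114.45 tilt 0.04 F [-2.   5.4 10. ] open 0.0218 ROW [11.52  0.07  0.04] -0.25
handle shelf [-0.15517912 -0.01144879]
```

View pics/m4.png

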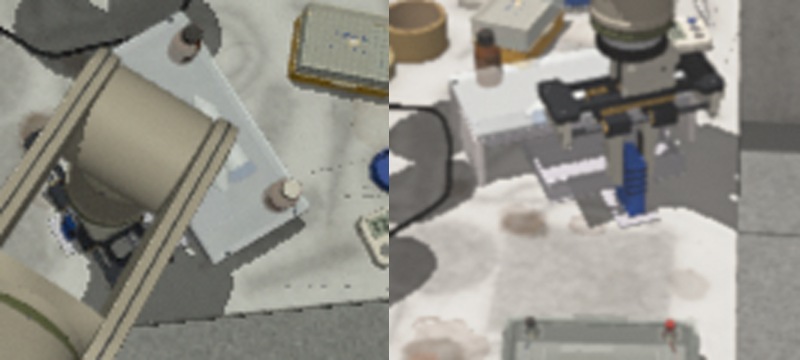

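The scoop is under the shelf lip, the vials are untouched and the tubes sit near the panel at about (235,165). I continue slowly to the back panel.

Call:
play_rows --targets '[-0.6,0,0,0,-1.2,0,0,0,-1.8,0,0,0,-2.3,0,0,0,-2.8,0,0,0,-3.2,0,0,0,-3.5,0,0,0,-3.7,0,0,0]'

```text
t: 8.23
tool_pos: [0.4232, -0.2925, 0.0403]
orientation: [-1.7, -2.641, -0.001]
force: [-3.1, 5.7, 10.1]
opening: 0.0214
gripper_force: 60.0
```

Call:
play_rows --targets '[-0.2,0,0,0,-0.4,0,0,0,-0.6,0,0,0,-0.7,0,0,0,-0.7,0,0,0]'

```text
t: 8.65
tool_pos: [0.4261, -0.299, 0.0403]
orientation: [-1.7, -2.642, -0.001]
force: [-2.0, 3.2, 8.2]
opening: 0.0215
gripper_force: 60.0
```

```bash
cat >> h.py <<'E'
o=np.array([.4833,-.3954]);th=np.radians(-65.3)
Rm=np.array([[np.cos(th),-np.sin(th)],[np.sin(th),np.cos(th)]])
def sh(p): return (Rm.T@(np.array(p)[:2]-o)).round(4)
E
python3 - <<'E'
from h import *
go(.361,-.154,.040,114.7)
print('handle shelf',sh(read_state()['tool_pos']))
a=cam('top');w=cam('wrist')
A=cv2.resize(cv2.cvtColor(a['image'],cv2.COLOR_RGB2BGR)[130:220,280:380],(444,400),interpolation=cv2.INTER_CUBIC)
B=cv2.resize(cv2.cvtColor(w['image'],cv2.COLOR_RGB2BGR),(356,267))
B=cv2.copyMakeBorder(B,0,133,0,0,cv2.BORDER_CONSTANT)
cv2.imwrite('pics/m5.png',np.hstack([A,B]))
E
```

```text
t 8.65 pos [ 0.4261 -0.299   0.0403] yaw 114.46 tilt 0.03 F [-2.   3.2  8.2] open 0.0215 ROW [15.89  0.08  0.04] -0.24
handle shelf [-0.1115 -0.0117]
```

View pics/m5.png

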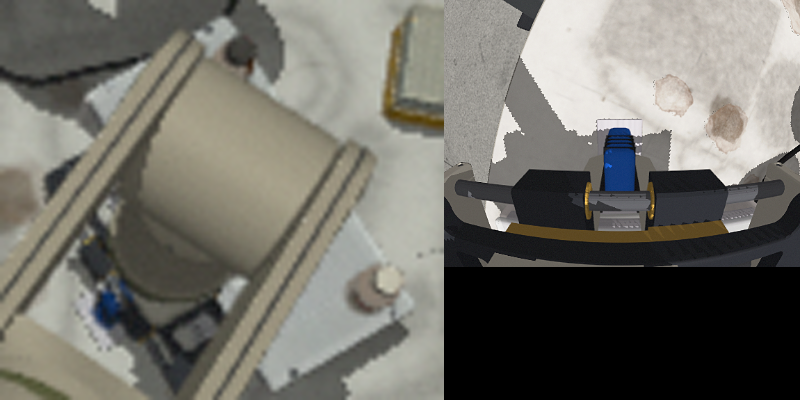

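Call:
play_rows --targets '[-0.2,0,0,0,-0.4,0,0,0,-0.6,0,0,0,-0.8,0,0,0,-0.8,0,0,0,-0.8,0,0,0]'

```text
t: 9.25
tool_pos: [0.4295, -0.3064, 0.0403]
orientation: [1.7, 2.642, 0.0]
force: [-0.5, 2.1, 7.7]
opening: 0.0216
gripper_force: 60.0
```

```bash
python3 - <<'E'
from h import *
go(.361,-.154,.040,114.7)
print('handle shelf',sh(read_state()['tool_pos']))
b=cam('side')
h=cv2.cvtColor(b['image'],cv2.COLOR_RGB2HSV)
m=cv2.inRange(h,(95,60,40),(130,255,255)); m[:100]=0;m[:,:190]=0;m[:,320:]=0;m[220:]=0
n,l,st,ce=cv2.connectedComponentsWithStats(m)
for i in range(1,n):
    if st[i,4]>3: print(st[i],ce[i].round(1))
a=cam('top')
for x,y,z in((.055,0,.016),): pass
W=lambda x,y,z:[*(o+Rm@np.array([x,y])),z]
for y in(-.07,-.01,.05): print([np.round(proj(c,W(.04,y,.018)),0).tolist() for c in(a,b)])
E
```

```text
t 9.25 pos [ 0.4295 -0.3064  0.0403] yaw 114.46 tilt 0.02 F [-0.5  2.1  7.7] open 0.0216 ROW [16.71  0.08  0.03] -0.24
handle shelf [-0.1034 -0.0117]
[248 100   5   2   8] [250.  100.5]
[297 107   2   2   4] [297.5 107.5]
[263 146  11  28 225] [268.6 160. ]
[241 152   7   6  28] [244.  155.1]
[[353.0, 190.0], [269.0, 136.0]]
[[343.0, 176.0], [251.0, 140.0]]
[[334.0, 162.0], [233.0, 143.0]]
```

```bash
python3 - <<'E'
from h import *
b=cam('side');w=onz(b,244,155,.02);print('cap b',sh(w))
a=cam('top'); print('orig capb check',sh(onz(a,320,172.5,.016)))
h=cv2.cvtColor(a['image'],cv2.COLOR_RGB2HSV)
# vial caps / light tube colours visible near the panel
B=cv2.resize(cv2.cvtColor(b['image'],cv2.COLOR_RGB2BGR)[110:200,200:320],(800,600),interpolation=cv2.INTER_CUBIC)
cv2.imwrite('pics/m6.png',B)
E
```

```text
cap b [-0.0332  0.0368]
orig capb check [-0.0246  0.0422]
```

View pics/m6.png

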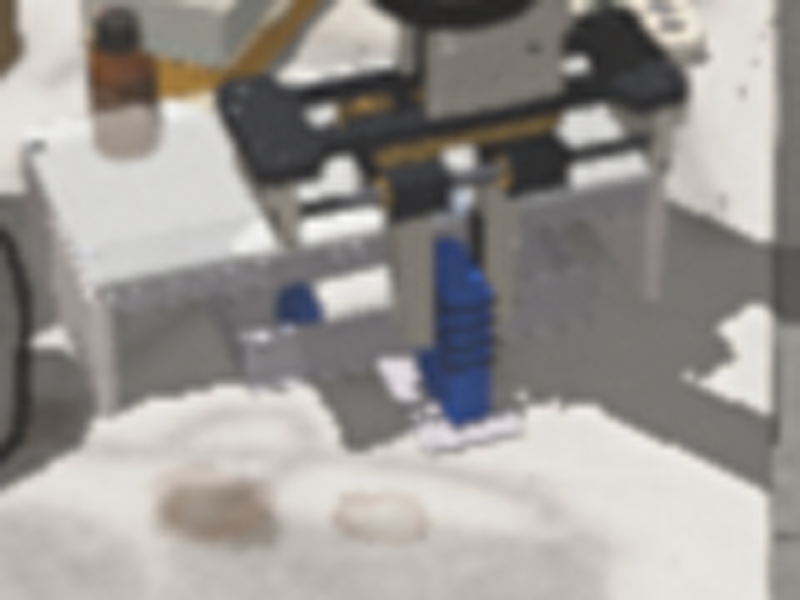

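Both tubes appear to be on the scoop: B's cap at (300,305) against the back wall, A behind it at (345,225). I draw out gently.

Call:
play_rows --targets '[0.1,0,0,0,0.3,0,0,0,0.6,0,0,0,1.0,0,0,0,1.5,0,0,0,2.1,0,0,0,2.7,0,0,0,3.3,0,0,0]'

```text
t: 10.12
tool_pos: [0.4155, -0.2762, 0.0403]
orientation: [1.7, 2.641, -0.0]
force: [1.7, -0.1, -2.3]
opening: 0.0215
gripper_force: 60.0
```

Call:
play_rows --targets '[0.7,0,0,0,1.4,0,0,0,2.2,0,0,0,3.0,0,0,0,3.8,0,0,0,4.6,0,0,0,5.4,0,0,0,6.2,0,0,0]'

```text
t: 10.78
tool_pos: [0.3897, -0.2195, 0.0403]
orientation: [1.699, 2.642, -0.0]
force: [0.4, 1.3, -1.6]
opening: 0.0219
gripper_force: 60.0
```

Call:
play_rows --targets '[0.8,0,0,0,1.6,0,0,0,2.4,0,0,0,3.2,0,0,0,4.0,0,0,0,4.7,0,0,0,5.3,0,0,0,5.8,0,0,0]'

```text
t: 11.45
tool_pos: [0.3657, -0.1667, 0.0403]
orientation: [1.699, 2.642, -0.0]
force: [1.7, -7.4, 24.3]
opening: 0.0215
gripper_force: 60.0
```

Call:
play_rows --targets '[0.4,0,0,0,0.7,0,0,0,0.9,0,0,0,1.0,0,0,0,1.0,0,0,0]'

```text
t: 11.87
tool_pos: [0.3615, -0.1576, 0.0403]
orientation: [-1.7, -2.642, -0.0]
force: [0.7, -2.6, 8.2]
opening: 0.0213
gripper_force: 60.0
```

```bash
cat >> h.py <<'E'
def blobs(d,lo,hi,box,amin=4):
    x0,x1,y0,y1=box; m=cv2.inRange(cv2.cvtColor(d['image'],cv2.COLOR_RGB2HSV),lo,hi)
    k=np.zeros_like(m);k[y0:y1,x0:x1]=m[y0:y1,x0:x1]
    n,l,st,ce=cv2.connectedComponentsWithStats(k)
    return [(st[i].tolist(),ce[i].round(1).tolist()) for i in range(1,n) if st[i,4]>=amin]
def ashow(d,box):
    x0,x1,y0,y1=box; g=cv2.cvtColor(d['image'],cv2.COLOR_RGB2GRAY)[y0:y1,x0:x1]
    for r in g[::2,::2]: print(''.join(' .:-=+*#%@'[min(9,int(v)//26)] for v in r))
E
python3 - <<'E'
from h import *
go(.361,-.154,.040,114.7)
print('handle shelf',sh(read_state()['tool_pos']))
a=cam('top');b=cam('side')
print('side blue',blobs(b,(95,60,40),(130,255,255),(190,330,100,240)))
print('top blue',blobs(a,(95,60,40),(130,255,255),(240,390,120,250)))
E
```

```text
t 11.87 pos [ 0.3615 -0.1576  0.0403] yaw 114.5 tilt 0.01 F [ 0.7 -2.6  8.2] open 0.0213 ROW [0.35 0.1  0.03] -0.2
handle shelf [-0.2669 -0.0113]
side blue [([248, 100, 26, 2, 50], [260.5, 100.5]), ([267, 104, 7, 11, 57], [269.6, 109.4]), ([255, 175, 7, 11, 48], [257.7, 180.0]), ([283, 179, 13, 30, 264], [289.4, 194.5])]
top blue [([307, 206, 10, 7, 42], [311.5, 209.1])]
```

```bash
python3 - <<'E'
from h import *
a=cam('top');b=cam('side');off=np.array([.2669,.0113])
print('b cap in scoop',sh(onz(b,257.7,180,.018))+off,'a cap',sh(onz(a,311.5,209.1,.018))+off)
m=cv2.inRange(cv2.cvtColor(b['image'],cv2.COLOR_RGB2HSV),(0,0,222),(180,40,255))
W=lambda x,y,z:[*(o+Rm@(np.array([x,y])-off)),z]
for n,x,y,z in(('lipL',.168,.08,.001),('lipR',.168,-.08,.001),('backL',.042,.083,.03),('wallLf',.148,.083,.022)): print(n,*[np.round(proj(c,W(x,y,z)),1) for c in(a,b)])
print('side');ashow(b,(225,300,145,215));print('top');ashow(a,(280,335,160,225))
E
```

```text
b cap in scoop [0.1078 0.048 ] a cap [ 0.1453 -0.0424]
lipL [297.9 177.6] [240.8 174.8]
lipR [322.  215.7] [291.2 163.5]
backL [267.6 192.7] [253.5 193.6]
wallLf [293.3 178.2] [241.7 173.3]
side
%#%%%%%%%%##**++=+========--..........
%%%%%###*++===+==========--==-.:...:-=
###*++=++++==============-====:=++====
++=+=====================---==:=++====
+===============--=====--::.:::=======
=============-:::::--:::......-=======
=============:::::::....::::.:-=======
=============::::::::-==--::..:+====--
============--::::::-=-::::::::-::....
===========-=+-::::::::::::::....:::--
=========+*###*::::::::::...:::-==-:..
====**%%%%%%%%#-:::::::-:.:-----##=.-:
**%%%%%%%%%%%%@=::::::+#*:.:::::=*=-=-
%%%%##%%%%%%%@@#-.:..:+##-:-::::.----:
%%##%%%%%%#%%%%#=--=*###*==+....:+-==:
##%%%%%%%##%#=====+++=------....:-:===
####%%#%%*%%%#+:-==+-==+***-::--=*.==+
%###%%%%#**%%%%--==+****++=====:-*.==+
##########=%%%%=:-==++====+====::-.==+
#***+++*#%+*%%%#::-====+#%#====::::===
+++++++*#%#+%%%%+--=+#%%%%%====::::===
++++++++*#%**%%%%*#%%%%%%%%====::::-==
*+++++++*##*=%%%%%%%%%%%#*+====:::::==
##***+++
[... 720 characters left out ...]
****
-===++**+*******=-=*********
===+**#*********+-:+********
===+*-==********+=--********
+====-****+*****+*=-+*******
++++===+********+**--*******
++++++====**+******=--******
++++++++==-==:******=-+*****
++++++++++-====*++***--*****
*+++++++++=+-==******=-=****
**+++++++=++=+-**+****=:+***
**+++++++-+=++*+*+*****-:***
****+**+-++-+-*+++*****--=**
++*****+-+=++-#*********--**
++++**+=++:+=+##*+*******--*
+++++**-++++=+*#*-*******--+
++++++==+-+++=+---:**##**#--
++++++-++=+-*+::::-******#=-
=++++==+-+++#+-.:=+***#####-
===++-++-+=*++*==*+**######*
=====-+=+++=+******#**#####*
-===:++-+=***=******#*#####*
----:+++++********#+########
::-:++-++********=-*###*####
:..-++=++******+-*#########*
```

Both tubes are on the scoop: A's cap at x=0.145, y=-0.042, B's at x=0.108, y=0.048. Next I lift.

Call:
play_rows --targets '[0,0,-0.2,0,0,0,-0.6,0,0,0,-1.2,0,0,0,-1.9,0,0,0,-2.6,0,0,0,-3.2,0,0,0,-3.6,0,0,0,-3.8,0]'

```text
t: 12.73
tool_pos: [0.3622, -0.1584, 0.0792]
orientation: [1.699, 2.641, 0.0]
force: [0.8, -0.4, -2.5]
opening: 0.0216
gripper_force: 60.0
```

```bash
python3 - <<'E'
from h import *
go(.361,-.154,.160,114.7); print(read_state()['wrist_torque'])
a=cam('top');b=cam('side');off=np.array([.2669,.0113])
print('side blue',blobs(b,(95,60,40),(130,255,255),(190,330,110,240)))
print('top blue',blobs(a,(95,60,40),(130,255,255),(240,390,120,250)))
W=lambda x,y,z:[*(o+Rm@(np.array([x,y])-off)),z]
for n,x,y,z in(('lipL',.168,.08,.039),('lipR',.168,-.08,.039),('backL',.042,.083,.068),('bcap',.108,.048,.056)): print(n,*[np.round(proj(c,W(x,y,z)),1) for c in(a,b)])
ashow(b,(225,300,135,205))
E
```

```text
t 12.73 pos [ 0.3622 -0.1584  0.0792] yaw 114.48 tilt 0.08 F [ 0.8 -0.4 -2.5] open 0.0216 ROW [ 0.44  0.08 -8.08] -0.22
[ 0.07918309 -0.05964753 -0.01452572]
side blue [([267, 110, 6, 5, 28], [269.6, 111.9]), ([254, 163, 8, 12, 59], [257.6, 168.8]), ([283, 167, 13, 31, 276], [289.7, 182.9])]
top blue [([309, 204, 10, 8, 45], [313.6, 207.3])]
lipL [299.1 175. ] [240.4 164.5]
lipR [324.  214.2] [291.6 153.3]
backL [268.  190.5] [253.3 182.8]
bcap [289.7 190.2] [257.6 169.4]
%%%%%%%%%%%%%%%%%%%%%%%%%%##+=.=++====
%%%%%%%%%%%%%%%%%%%####%%%%#==.==+====
%%%%%%%%%%%%%%%%#####%%%##+==-.=======
%%%%%%%%%%%%%#+=--+##*=-::....:=======
%%%%##%%%%%%#::-:::::.....::.:-=======
%##%%%%%%%##*:::::::::::-=--..:=======
#%%%###**++==:::::::-==--:::.::===--:.
###*++=++=+===::::::::-:::::::.:....::
+==+==========-:::::::::::::..::::---:
+==============:-::::::...:::---=+-...
===============-::::::-*+.:---::*%=::-
============-+#=::::..*%#:.:::::-=---=
============+%%#-.::-=##*--=:::..-----
============%%%%===++*++=--=....:+===-
========+***#***===+-::-=++-...::=:===
========##%#+==:===++*%%%%*-:-====.-==
====**%%%+%%%%#:-==+###***+====:-*.==+
+*%%%%%%%+*%%%#---==**++=======:::.==+
%%%%##%%%#=%%%%=::-======++====::::===
%%##%%%%%#+*%%%#:::==++#%%#====::::===
##%%%%%%%%=+%%%%*==*%%%%%%%====::::-==
####%##%%%+=*%%%%%%%%%%%%##====:::::==
%###%%%%###=+%%%%%%%%#*+=======.:::-==
#########%%#+*#%%%*+===========:::::==
****+++*#%%%==#*++============-:::::==
+++++++*#%%%*==============+=--::::-==
++++++++*#%%#============+%%#:::::::==
*+++++++*####+===+++======#%#::::::-==
##***+++*#####=**===------=%#=:::::-==
#####*#*######*------------*#=-::::-==
##########*####=------------=#*::::-=+
###########**##*------------=+*+-=+#%#
################=--=++------=#%%%%%%*+
################*#####=------=##*+====
######################*----------=====
```

Level, and the 2.5 N load matches both tubes. I lift further for the carry.

Call:
play_rows --targets '[0,0,-0.3,0,0,0,-1.0,0,0,0,-2.4,0,0,0,-4.2,0,0,0,-6.2,0,0,0,-8.2,0,0,0,-9.6,0,0,0,-10.2,0]'

```text
t: 13.5
tool_pos: [0.3627, -0.1587, 0.1829]
orientation: [1.698, 2.639, 0.0]
force: [0.4, -0.4, -2.3]
opening: 0.0217
gripper_force: 60.0
```

```bash
python3 - <<'E'
from h import *
go(.435,.231,.181,191)
E
```

```text
t 13.5 pos [ 0.3627 -0.1587  0.1829] yaw 114.48 tilt 0.2 F [ 0.4 -0.4 -2.3] open 0.0217 ROW [32.47 22.73  0.14] -76.52
```

Call:
play_rows --targets '[0.1,0.1,0,-0.3,0.4,0.3,0,-1,0.9,0.6,0,-2.1,1.6,1.1,0,-3.7,2.4,1.7,0,-5.6,3.4,2.4,0,-8,4.5,3.2,0,-10.7,5.8,4.1,0,-13.7]'

```text
t: 14.17
tool_pos: [0.3748, -0.087, 0.1795]
orientation: [-1.366, -2.828, 0.0]
force: [0.7, 0.6, -2.1]
opening: 0.0217
gripper_force: 60.0
```

```bash
python3 -c "
from h import *
go(.435,.231,.181,191)"
```

```text
t 14.17 pos [ 0.3748 -0.087   0.1795] yaw 128.43 tilt 0.06 F [ 0.7  0.6 -2.1] open 0.0217 ROW [21.17 24.49 -0.14] -62.57
```

Call:
play_rows --targets '[1.1,1.3,0,-3.3,2.3,2.6,0,-6.8,3.5,4.1,0,-10.4,4.8,5.5,0,-14.1,6.0,7.0,0,-17.8,7.3,8.4,0,-21.4,8.5,9.8,0,-25.1,9.7,11.3,0,-28.8]'

```text
t: 14.83
tool_pos: [0.4032, 0.0596, 0.1795]
orientation: [-0.617, -3.079, 0.0]
force: [-0.7, -0.2, -2.2]
opening: 0.0221
gripper_force: 60.0
```

```bash
python3 -c "
from h import *
go(.435,.231,.181,191)"
```

```text
t 14.83 pos [0.4032 0.0596 0.1795] yaw 157.33 tilt 0.06 F [-0.7 -0.2 -2.2] open 0.0221 ROW [ 3.67 17.04 -0.15] -33.67
```

Call:
play_rows --targets '[0.4,1.8,0,-3.5,0.8,3.5,0,-7,1.1,5.3,0,-10.4,1.5,6.9,0,-13.7,1.8,8.5,0,-16.8,2.2,10.0,0,-19.7,2.4,11.3,0,-22.4,2.7,12.6,0,-25]'

```text
t: 15.5
tool_pos: [0.4274, 0.1859, 0.1794]
orientation: [0.063, -3.14, 0.0]
force: [0.0, -0.4, -2.5]
opening: 0.0216
gripper_force: 60.0
```

```bash
python3 -c "
from h import *
go(.435,.231,.181,191)"
```

```text
t 15.5 pos [0.4274 0.1859 0.1794] yaw -177.7 tilt 0.07 F [ 0.  -0.4 -2.5] open 0.0216 ROW [-0.94  4.47 -0.16] -8.7
```

Call:
play_rows --targets '[-0.2,1.2,0,-2.3,-0.5,2.2,0,-4.3,-0.7,3.1,0,-6,-0.8,3.7,0,-7.2,-0.9,4.2,0,-8.2,-0.9,4.4,0,-8.7,-0.9,4.5,0,-8.7,-0.9,4.5,0,-8.7]'

```text
t: 16.17
tool_pos: [0.4356, 0.2294, 0.1801]
orientation: [0.292, -3.128, 0.0]
force: [0.3, -0.1, -1.5]
opening: 0.0218
gripper_force: 60.0
```

```bash
python3 - <<'E'
from h import *
go(.435,.231,.181,191)
a=cam('top');b=cam('side')
print('side blue',blobs(b,(95,60,40),(130,255,255),(150,330,180,383)))
print('top blue',blobs(a,(95,60,40),(130,255,255),(110,260,120,270)))
y=np.radians(11);Q=np.array([[np.cos(y),-np.sin(y)],[np.sin(y),np.cos(y)]])
for n,x,yy,z in(('lipL',.168,.08,.142),('lipR',.168,-.08,.142),('acap',.145,-.042,.158),('bcap',.108,.048,.158)):
  w=[*(np.array([.435,.231])+Q@[x,yy]),z]; print(n,*[np.round(proj(c,w),1) for c in(a,b)])
ashow(a,(115,200,130,225))
E
```

```text
t 16.17 pos [0.4356 0.2294 0.1801] yaw -169.34 tilt 0.01 F [ 0.3 -0.1 -1.5] open 0.0218 ROW [ 0.03  0.17 -0.09] -0.34
side blue [([163, 256, 13, 8, 59], [169.2, 259.1]), ([232, 272, 24, 11, 214], [243.8, 277.0]), ([176, 291, 18, 15, 220], [184.8, 298.4])]
top blue [([144, 152, 8, 10, 56], [147.7, 156.4]), ([146, 205, 5, 7, 27], [148.2, 208.0])]
lipL [109.4 161.9] [153.1 322. ]
lipR [157.8 148.2] [158.2 256.5]
acap [146.6 156.5] [167.6 264.3]
bcap [121.4 175.1] [185.6 299.5]
#**####*#######-:####*-::::::+*#**=====-=--
###*#####***#### ##**#*::::::+*##*##*##****
###########**###-*##***+:::::-**##*#***#***
##########***###= *#*#**-::::-**####*****-.
#########****####.*####**:::::*****#***:.-*
#################=.*###**********#****.-***
*#*#############*#-*###*******#*#***::+****
-##########**#####* **###*********+.-****#*
.+#################=.*#####******::+*****##
..*#################.:****#****:.+*****####
..-############***#*+=*-:-***.:-******#####
...*##########*=:-****#-.+..:+*****########
....########*##--.*+**+=-*:-******#########
:...=###*######--.-**##=*+--*##############
::...
[... 790 characters left out ...]
*-**-:::::-:. -........----:--=+++++++++
::+*=+*+:::::--:....:.... -------=++++++++*
:::**-**-::::::..:*-:. .:------=-=++*++++++
:::+*=+*=:::::.. ..:::-----------=+++++++++
:::-**-*+:::::...::--------------=+++++++++
::..+*-+*-:::::.. -------------:-=+++++++++
.::.-**+*+:::::...-----------=#===+++++++++
#*-.:**:**-::::: .-----------##*+=+++++++++
::::.+*=+*+:::::..---=-------#**+=+++++++++
=*#*-=**-**-:::::--==--------**==-+++++++++
######**=+*=:::::+#%+=-------**==-=++++++++
#####****-**:::::=#===----------=-=++++++++
######***-+*-:::::=+#=----------=-=++++++++
######****+*+:::::-====-----------=++++++++
######*#**:**-:::::+#+=--------:.--++++++++
#######%**=+*+:::::#%+==--------:--++++++++
```

Both caps are where predicted. Next I loosen the grip step by step so the scoop's front sinks.

Call:
play_rows --targets '[0,0,0,0,0,0,0,0,0,0,0,0]' --grip_force 30

```text
t: 16.52
tool_pos: [0.4357, 0.2293, 0.1802]
orientation: [-0.292, 3.128, 0.0]
force: [-0.2, -0.5, -1.8]
opening: 0.0218
gripper_force: 30.0
```

```bash
cat > c.py <<'E'
from h import *
a=cam('top');b=cam('side');s=read_state()
print(s['t'],np.round(s['force'],1),np.round(s['wrist_torque'],3),s['gripper_force'])
print('side',[(x[0][4],x[1]) for x in blobs(b,(95,60,40),(130,255,255),(150,330,180,383))])
print('top',[(x[0][4],x[1]) for x in blobs(a,(95,60,40),(130,255,255),(110,260,120,270))])
E
python3 c.py
```

```text
16.6167 [-0.1 -0.2 -2.5] [ 0.05  -0.041 -0.044] 29.9995020031929
side [(59, [169.3, 259.2]), (216, [243.7, 277.1]), (220, [184.9, 298.3])]
top [(54, [147.7, 156.3]), (26, [148.3, 207.9])]
```

Call:
play_rows --targets '[0,0,0,0,0,0,0,0,0,0,0,0]' --grip_force 20

```text
t: 16.87
tool_pos: [0.4357, 0.2295, 0.1801]
orientation: [0.292, -3.128, 0.0]
force: [0.1, 0.3, -1.9]
opening: 0.0219
gripper_force: 20.0
```

```bash
python3 c.py
```

```text
16.9667 [-0.6  0.3 -2.5] [0.03  0.006 0.   ] 19.999730587005615
side [(63, [169.3, 259.6]), (217, [243.6, 277.2]), (218, [184.8, 298.4])]
top [(56, [147.6, 156.2]), (27, [148.2, 208.0])]
```

Call:
play_rows --targets '[0,0,0,0,0,0,0,0,0,0,0,0]' --grip_force 14

```text
t: 17.22
tool_pos: [0.4357, 0.2295, 0.1801]
orientation: [0.292, -3.128, 0.0]
force: [-0.2, -0.3, -2.8]
opening: 0.0219
gripper_force: 14.0
```

```bash
python3 c.py
```

```text
17.3167 [-0.1 -0.4 -2. ] [ 0.043 -0.011  0.03 ] 13.999900817871094
side [(63, [169.3, 259.6]), (216, [243.7, 277.2]), (217, [184.9, 298.5])]
top [(57, [147.6, 156.3]), (27, [148.2, 208.0])]
```

Call:
play_rows --targets '[0,0,0,0,0,0,0,0]' --grip_force 11

```text
t: 17.48
tool_pos: [0.4356, 0.2295, 0.1801]
orientation: [0.292, -3.128, -0.0]
force: [-0.8, 0.1, -2.0]
opening: 0.0219
gripper_force: 11.0
```

```bash
python3 c.py
```

```text
17.5833 [-1.   0.4 -1.7] [ 0.061 -0.016 -0.036] 10.999755710363388
side [(62, [169.3, 259.5]), (217, [243.7, 277.2]), (217, [184.9, 298.5])]
top [(56, [147.6, 156.2]), (28, [148.2, 208.0])]
```

Call:
play_rows --targets '[0,0,0,0,0,0,0,0]' --grip_force 8

```text
t: 17.75
tool_pos: [0.4357, 0.2295, 0.1801]
orientation: [0.292, -3.128, -0.0]
force: [0.4, 0.4, -2.4]
opening: 0.022
gripper_force: 8.0
```

```bash
python3 c.py
```

```text
17.85 [-1.4 -0.5 -2.2] [0.037 0.01  0.001] 7.999892681837082
side [(62, [169.3, 259.5]), (217, [243.6, 277.2]), (218, [184.8, 298.5])]
top [(56, [147.6, 156.2]), (27, [148.2, 208.0])]
```

Call:
play_rows --targets '[0,0,0,0,0,0,0,0]' --grip_force 6

```text
t: 18.02
tool_pos: [0.4357, 0.2295, 0.1802]
orientation: [-0.292, 3.128, 0.0]
force: [-0.4, 0.3, -2.2]
opening: 0.0219
gripper_force: 6.0
```

```bash
python3 c.py
```

```text
18.1167 [-0.4  0.6 -2.5] [ 0.06  -0.008 -0.024] 5.999857932329178
side [(66, [176.2, 272.4]), (218, [250.0, 276.5]), (92, [192.7, 304.5])]
top [(52, [150.3, 160.9]), (36, [148.3, 208.8])]
```

```bash
cat >> c.py <<'E'
y=np.radians(11);Q=np.array([[np.cos(y),-np.sin(y)],[np.sin(y),np.cos(y)]])
G=np.array(s['tool_pos'])+[0,0,.019]
def sc(x,yy,z,t):
    t=np.radians(t); X=x*np.cos(t)+(z-.058)*np.sin(t); Z=-x*np.sin(t)+(z-.058)*np.cos(t)
    return [*(G[:2]+Q@[X,yy]),G[2]+Z]
for t in(0,10,20,30,40,50): print(t,[[np.round(proj(c,sc(*p,t)),0).tolist() for c in(a,b)] for p in((.145,-.042,.018),(.108,.048,.018),(.0,0,.06))],'lip z',round(sc(.168,0,.001,t)[2],3))
E
python3 c.py
```

```text
18.2167 [-0.5 -0.7 -1. ] [ 0.026 -0.07   0.028] 6.000003889203072
side [(207, [253.7, 275.5]), (63, [178.6, 283.9])]
top [(43, [153.5, 165.8]), (47, [148.6, 210.0])]
0 [[[147.0, 156.0], [167.0, 263.0]], [[122.0, 175.0], [185.0, 298.0]], [[140.0, 200.0], [241.0, 259.0]]] lip z 0.142
10 [[[150.0, 161.0], [174.0, 271.0]], [[124.0, 179.0], [191.0, 304.0]], [[140.0, 200.0], [241.0, 259.0]]] lip z 0.114
20 [[[153.0, 167.0], [181.0, 278.0]], [[127.0, 183.0], [198.0, 309.0]], [[140.0, 200.0], [241.0, 259.0]]] lip z 0.088
30 [[[155.0, 173.0], [191.0, 283.0]], [[129.0, 188.0], [206.0, 313.0]], [[140.0, 200.0], [240.0, 259.0]]] lip z 0.066
40 [[[158.0, 180.0], [201.0, 288.0]], [[131.0, 194.0], [215.0, 315.0]], [[140.0, 200.0], [240.0, 259.0]]] lip z 0.047
50 [[[161.0, 187.0], [212.0, 291.0]], [[134.0, 199.0], [225.0, 317.0]], [[140.0, 200.0], [240.0, 260.0]]] lip z 0.034
```

The scoop is creeping down in a controlled way, now about 19°.

Call:
play_rows --targets '[0,0,0,0]'

```text
t: 18.3
tool_pos: [0.4357, 0.2295, 0.1802]
orientation: [-0.292, 3.128, 0.0]
force: [-0.2, -0.5, -2.3]
opening: 0.022
gripper_force: 6.0
```

```bash
python3 c.py|head -3
```

```text
18.4 [ 0.2  0.4 -2.1] [ 0.061 -0.101  0.001] 5.9999750554561615
side [(206, [254.6, 275.2]), (25, [175.8, 302.6])]
top [(15, [159.3, 169.5]), (11, [130.3, 170.9]), (49, [148.8, 210.7])]
```

Call:
play_rows --targets '[0,0,0,0,0,0,0,0,0,0,0,0,0,0,0,0]'

```text
t: 18.73
tool_pos: [0.4357, 0.2295, 0.1802]
orientation: [-0.292, 3.128, 0.0]
force: [-0.1, 0.4, -2.1]
opening: 0.0219
gripper_force: 6.0
```

```bash
python3 c.py|head -3; python3 -c "
from h import *
a=cam('top');ashow(a,(110,200,140,210))"
```

```text
18.8333 [-0.7  1.5 -2.2] [ 0.044 -0.105 -0.021] 5.999874249100685
side [(207, [254.6, 275.2]), (34, [170.3, 302.6])]
top [(30, [130.3, 163.5]), (41, [157.0, 164.0]), (48, [148.8, 210.6])]
:=############*#####.*###********#**#***::+**
:.+#*###*######*####* ####********#*#**.-****
:..*#################-:######***#****::+****#
-...*#################.*###*###****+.-****###
-...-#################= ***+******.:******###
--...*################*-:::*=**-.:+*****#####
+=....##########****-::::...-.:-*****########
*-:...*########**::-=*++=--+--*****#*########
*=-....*#*#**-::-=**##*+++***:-##############
*+::...=*+::-=***#*#***=--+**--#####*########
+*-:....:::***###**++==::***+--##############
-*+::...:--*#***++=====:.+***--*#############
-+*-::...=:=+++=--=*##*:::****:-#############
*+*+::...+::---=**###**-:.+***:-#############
*:**-::..-=--**####**++-.:-**+--*############
*=+*=:::.:*#####**++=------**+--*############
**-**:::::=##**++=----=******=+--############
+*=+*-:::::**+=-----*+=:..***+=:-############
-**-*+:::::-#+---****:::::+**#+:-*###########
-+*-**-:::::-*+******:::::-**#=---*##########
:-*++*+::::::---:=+-:::::-.***:-:--*#########
::**:**-:::::--::.:::::::. +*+--:--*#########
::+*=+*=:::::.-::.:+*-::. .+**=-:---##***+**+
--:**-**::::::-::.-**=:. ..-**--:--=+++======
-::+*=+*-:::::-::..**+..... **=::====-------=
:::-**-*+:::::--::.+**......+**:-=---======++
::::+*-**-:::::-:: =**.  ...#-=---=-=++++++=+
::::=*=+*+:::::--:..:.......:==-::-=+++++++++
:::::**:**-:::::--....:......===----++++++++*
:::::+*=+*=::::::. .-=:. ..:-=+--:=-++*++++++
::::::**-**::::::..:.:.:---:--------+++++++++
:::::-+*-+*-:::::...:--+------------+++++++++
:::.:.:**-*+:::::. .:------------.--+++++++++
...:-..+*-**-:::::..:-------------=-=++++++++
.:**=.:+*=+*+:::::...-------------=-=++++++++
```

```bash
cat > e.py <<'E'
from h import *
a=cam('top');b=cam('side')
B1=blobs(b,(95,60,40),(130,255,255),(150,230,180,383));A1=blobs(a,(95,60,40),(130,255,255),(110,260,120,190))
y=np.radians(11);Q=np.array([[np.cos(y),-np.sin(y)],[np.sin(y),np.cos(y)]])
for p in A1:
    w=onz(a,*p[1],.02); print('top',p,w.round(3),'tray',(Q.T@(w[:2]-[.563,.256])).round(3))
    for q in B1: print('   side',q,[np.round(v,3) for v in tri(a,p[1],b,q[1])])
    print('   expected side px if z=.02',np.round(proj(b,w),0))
print(read_state()['t'],np.round(read_state()['force'],1))
E
python3 e.py
```

```text
top ([128, 160, 6, 8, 30], [130.3, 163.5]) [0.611 0.313 0.02 ] tray [0.058 0.047]
   side ([166, 301, 10, 4, 35], [170.2, 302.7]) [array([0.574, 0.281, 0.122]), np.float64(0.009)]
   expected side px if z=.02 [153. 345.]
top ([154, 160, 7, 9, 41], [157.0, 164.0]) [0.6   0.219 0.02 ] tray [ 0.029 -0.044]
   side ([166, 301, 10, 4, 35], [170.2, 302.7]) [array([0.597, 0.216, 0.031]), np.float64(0.0)]
   expected side px if z=.02 [169. 307.]
18.9833 [ 0.1 -2.  -1.2]
```

Cap A triangulates into the tray at z≈0.03. Cap B's ray fits a tube lying in the tray. I firm the grip, lift away and check again.

Call:
play_rows --targets '[0,0,0,0,0,0,0,0,0,0,-0.5,0,0,0,-1.5,0,0,0,-3,0,0,0,-4.5,0,0,0,-6,0,0,0,-6,0]' --grip_force 60

```text
t: 19.65
tool_pos: [0.4375, 0.2303, 0.2448]
orientation: [-0.292, 3.122, 0.003]
force: [0.4, 0.5, -0.7]
opening: 0.0218
gripper_force: 60.0
```

```bash
python3 e.py; python3 -c "
from h import *
go(.435,.1,.24,114.5)
a=cam('top');ashow(a,(110,200,140,210))"
```

```text
top ([128, 160, 6, 8, 30], [130.3, 163.5]) [0.611 0.313 0.02 ] tray [0.058 0.047]
   side ([166, 301, 10, 4, 35], [170.2, 302.7]) [array([0.574, 0.281, 0.122]), np.float64(0.009)]
   expected side px if z=.02 [153. 345.]
top ([154, 160, 6, 6, 27], [156.4, 162.6]) [0.605 0.221 0.02 ] tray [ 0.035 -0.043]
   side ([166, 301, 10, 4, 35], [170.2, 302.7]) [array([0.599, 0.217, 0.034]), np.float64(0.005)]
   expected side px if z=.02 [166. 307.]
19.75 [-0.  -0.  -2.6]
t 19.75 pos [0.4363 0.2298 0.2412] yaw -169.32 tilt 0.13 F [-0.  -0.  -2.6] open 0.0216 ROW [  2.53 -12.73   0.11] 76.18
=###########*#######.*###**********#****::+**
=#################### ###*#*****###*#**.-****
.####*########*######-:#####*##*#****::+****#
.=####################.*###*###****+.-****###
..*###################= ***+******.:*****####
..-###############*###*-:::*=**-.:+*****#####
...*#############***=::::...-.:-******#######
...+###########**::-=*++=--*--*****##########
....#####*#**-::-=**##*+++***:-##############
:...*##**+::-=***#*#***=--***--##############
::..:*-:::-***###**+++=::***+--*#############
:::.::
[... 397 characters left out ...]
##########
-**-:::::.--:. +**:::...-**+-**=:-*-#########
-+*=:::::::-::.+**-......***-+--:---*########
*-**:::::::-::.-**=.. ...+**----:----****+**+
*-**=:::::--::..***..... +**----:--===+======
*=+*+::::::-:-..++=. ....===--:::====-------=
**:**-::::::-:: . .. .... ===::--=---===+==++
+*=+*+:::::::-:..:=-......===-----===++++++++
-**-**-::::::...:--....:---++---::-=+++++++++
:+*=+*+::::::.. ::::-=------------==+++++++++
:-**-**-:::::....:--+=-----------:=-++*++++++
..**=+*+:::::: ..:------------------+++++++++
..+**-**-:::::...:------------------+++++++++
:.:**-+*+::::::...---------------.--+++++++++
::.+**-**-:::::...----------------=-=++++++++
:::-**-**=::::::..----------------=-=++++++++
```

The caps stayed put while the scoop rose, so both tubes lie in the tray. Next I carry the scoop back to a free spot.

Call:
play_rows --targets '[0.4,-1,0,2,1.2,-3,0,6,2.4,-6,0,12,3.8,-9.5,0,19,5.2,-13,0,26,6.6,-16.5,0,33,8,-20,0,40,9.4,-23.5,0,47]'

```text
t: 20.47
tool_pos: [0.3852, -0.0206, 0.239]
orientation: [-0.99, -2.98, 0.001]
force: [1.4, -0.5, -2.5]
opening: 0.0213
gripper_force: 60.0
```

```bash
python3 -c "
from h import *
go(.361,-.157,.2,114.5)"
```

```text
t 20.47 pos [ 0.3852 -0.0206  0.239 ] yaw 143.26 tilt 0.08 F [ 1.4 -0.5 -2.5] open 0.0213 ROW [ -6.22 -12.37   3.9 ] 28.76
```

Call:
play_rows --targets '[-1.4,-2.8,0.5,6.5,-2.7,-5.4,1.5,13,-3.9,-7.8,2.5,19,-4.9,-9.8,3.3,24,-5.7,-11.4,3.8,27,-6.2,-12.4,3.9,28.8,-6.2,-12.4,3.9,28.8,-6.2,-12.4,3.9,28.8]'

```text
t: 21.13
tool_pos: [0.3624, -0.1556, 0.2002]
orientation: [-1.692, -2.645, -0.0]
force: [-0.0, 0.3, -1.5]
opening: 0.0222
gripper_force: 60.0
```

Call:
play_rows --targets '[0,0,1,0,0,0,3,0,0,0,5.5,0,0,0,7.5,0,0,0,8.6,0,0,0,9,0,0,0,9,0]'

```text
t: 21.72
tool_pos: [0.3635, -0.1547, 0.1107]
orientation: [-1.688, -2.649, -0.0]
force: [-0.4, -0.5, -1.6]
opening: 0.0218
gripper_force: 60.0
```

```bash
python3 -c "
from h import *
go(.361,-.157,.0405,114.5)"
```

```text
t 21.72 pos [ 0.3635 -0.1547  0.1107] yaw 114.98 tilt 0.01 F [-0.4 -0.5 -1.6] open 0.0218 ROW [-0.11 -0.32  7.02] 0.48
```

Call:
play_rows --targets '[0,0,0,0,0,0,0.6,0,0,0,1.4,0,0,0,2.2,0,0,0,3,0,0,0,3.8,0,0,0,4.6,0,0,0,5.3,0]' --grip_force 6

```text
t: 22.38
tool_pos: [0.363, -0.1553, 0.0569]
orientation: [-1.69, -2.647, 0.0]
force: [0.6, -0.3, -1.4]
opening: 0.0221
gripper_force: 6.0
```

Call:
play_rows --targets '[0,0,0.5,0,0,0,1,0,0,0,1.4,0,0,0,1.7,0,0,0,1.7,0,0,0,1.7,0]'

```text
t: 22.88
tool_pos: [0.3635, -0.1555, 0.0411]
orientation: [1.691, 2.648, 0.0]
force: [-0.0, 0.5, -2.0]
opening: 0.0218
gripper_force: 6.0
```

```bash
python3 - <<'E'
from h import *
go(.361,-.157,.0405,114.5)
b=cam('side');print(blobs(b,(95,60,40),(130,255,255),(190,330,110,240)))
ashow(b,(225,310,140,215))
E
```

```text
t 22.88 pos [ 0.3635 -0.1555  0.0411] yaw 114.88 tilt 0.0 F [-0.   0.5 -2. ] open 0.0218 ROW [-0.03 -0.28  0.06] 0.38
[([267, 110, 6, 5, 25], [269.4, 112.0]), ([282, 180, 13, 30, 270], [289.0, 195.3])]
%%%%%%%%%%%%%%%%########*:.:-==----==-..-+%
%%%%%%%%%%%%%%%%%###*++==-...:-====::...==+
%%%##%%%%%%%###*++=++=====:............-===
%#%%%%%%##*+++++=+=======---:........:====-
%%%##**++++==============--==::-----=====-:
*+++++==+================-===:-=++=====-=++
++======================----=:-==========+=
=============---:-===--:::..:.-===========:
============-:::::::::....:..:===========-.
============-:::::::.:::-=-:.:=+=======:...
============-:-:::::===:::::.:-+==-::...:=#
===========---::::::--::::::::::...:::---#%
===========++*::::::::-:::::...::---:::..+%
======++*%####=::::::::...:::---+*:.......:
==+*%%%%%%%%%%+:::-:::-+:.----:-##-::::...+
%%%%%%%%%%%%%%#-::::::#%+.::::::==---:...:#
%%%###%%%#%%%%%*-:::-+#%*-=::::.-=-=-:.-=*+
%##%%%%%%%#%%%%#===+##++=-=-....+====-=*@%=
##%%%%%%#%#%##%%*=++-::-=+=:..:-*=-====+#==
%###%###**%%%%%%%==++*#%%%+:-=*#%=:==*+-===
%###%%%%*+%%%%%%%*=+%%%%%%*===-:+-:==#+--==
####***##+*%%%%%%%+=%%%%%%*===:::::==*=--==
*+*++++*#%+%%%%%%%%%%%%%%%*===-:::-========
++++++++#%**#%%%%%%%%%%%%%*===-:::-========
++++++++*##=#%%%%%%%%%%%%%#===-:::-========
#*++++++*##++%%%%%%%%%%#*+====:::::-=======
###******##*=#%%%%%#*+========:::::-=======
##########*#++%%##+===========:::::-=======
############*+*+==============:::::-=======
#############*===========+#%=::::::-=======
#############*+====+===--=%%#::::::========
##############*++**++-----*%*::::::========
###############**###*-----=##-:::::=+*=+===
###############**####=-----=+*=::::=-+%%%%%
#################*##**------+++-::=#%##%%%%
###################***=-----*%%#+#%%%###%%%
###################**##=--+*##%%%#**###%%%%
##############*####***#*+**##***######%%%%%
```

Call:
play_rows --targets '[0,0,0.1,0,0,0,0.2,0,0,0,0.2,0,0,0,0.2,0]' --grip_force 4

```text
t: 23.27
tool_pos: [0.3637, -0.1559, 0.0397]
orientation: [1.69, 2.647, -0.001]
force: [-2.5, -0.7, 4.6]
opening: 0.0219
gripper_force: 4.0
```

Call:
play_rows --targets '[0,0,0,0,0,0,0,0,0,0,0,0,0,0,0,0,0,0,0,0]' --grip 7

```text
t: 23.68
tool_pos: [0.3633, -0.1554, 0.039]
orientation: [-1.69, -2.648, -0.0]
force: [-0.7, 1.0, 0.1]
opening: 0.0511
gripper_force: 0.0
```

Call:
play_rows --targets '[0,0,-2,0,0,0,-5,0,0,0,-9,0,0,0,-13,0,0,0,-16,0,0,0,-18,0,0,0,-18,0]'

```text
t: 24.27
tool_pos: [0.3657, -0.1567, 0.2246]
orientation: [1.686, 2.641, 0.001]
force: [0.6, -0.7, -0.0]
opening: 0.0701
gripper_force: 0.0
```

```bash
python3 - <<'E'
from h import *
go(.361,-.157,.0405,114.5)
b=cam('side');a=cam('top');print(blobs(b,(95,60,40),(130,255,255),(190,330,110,240)))
ashow(b,(225,310,140,215)); print('tray');ashow(a,(110,180,140,210))
E
python3 e.py
```

```text
t 24.27 pos [ 0.3657 -0.1567  0.2246] yaw 114.89 tilt 0.48 F [ 0.6 -0.7 -0. ] open 0.0701 ROW [ 0.3  -0.52 18.41] 0.39
[([282, 180, 13, 30, 309], [288.1, 194.3])]
%%%%%%%%%%%#############+=++========+*#####
%%%%%%#%###########**++=============+*%###%
%#############**++==========----====+*%###%
##########*++++==========--==----===**%%%%%
#####*+++++==============-==========*+%%%%%
*++++====================-==========*==%%%%
=========================-==========*==#%%%
============-=====================++**%%%%%
==-=========-============-====+*%%%%%%%%%%%
=========================++#%%%%%%%%%%%%%%%
============-=======++####%%%%%%%%%%%%%%%%%
===========--==++*%%%%%%##%%%%%%%%%%%%%%%%%
===========++##%%%%%%%%%#%%%%%%%%%%#%%%%%%%
======++*%################%%%%%%#%#+%%%%%%%
==+*%%%%%%%%%%%%%%########%###*####+*%%%%%%
%%%%%%%%%%%%%%%%%%%%%%%#%####%%%%%%*=#%%%%%
%%#########%%%%%%%%#%*###%%%%%%%%%%%++%%%%%
%###%%%%%###%%####%#%%%%%%%%%%%%%#%%#=*#%%%
##%%%%%%#%#%##%#%%%%%%%%%%%%%%%%%%%%%*=+%%#
########**%%%%%%%%%%%%%%%%%%%%%##%%%%%+-=+=
######%%*=%%%%%%%%%%%%%%%%%%%+=-+%%%%%#=-==
#*******#+*%%
[... 1766 characters left out ...]
:::---==#####**==
:+######*:-++::::----=*####*###**-=
:+######*-:::----=*########**####==
:-########=---=*################*==
:-#####*###**###*#######**###****--
:-#####*##*##*#**#####*#*##*###***=
::##########******###**#*****##****
top ([128, 160, 6, 8, 30], [130.3, 163.5]) [0.611 0.313 0.02 ] tray [0.058 0.047]
   side ([166, 301, 10, 4, 35], [170.2, 302.7]) [array([0.574, 0.281, 0.122]), np.float64(0.009)]
   expected side px if z=.02 [153. 345.]
top ([154, 160, 7, 9, 41], [157.0, 164.0]) [0.6   0.219 0.02 ] tray [ 0.029 -0.044]
   side ([166, 301, 10, 4, 35], [170.2, 302.7]) [array([0.597, 0.216, 0.031]), np.float64(0.0)]
   expected side px if z=.02 [169. 307.]
24.4667 [-0.7 -0.8 -0.7]
```

Both tubes lie side by side in the tray. The scoop is flat, empty and released, so I hand in.

Call:
play_rows --targets '[0,0,0,0,0,0,0,0,0,0,0,0,0,0,0,0]'

```text
t: 24.8
tool_pos: [0.3631, -0.1553, 0.2185]
orientation: [-1.69, -2.647, 0.0]
force: [-0.2, -0.8, 0.3]
opening: 0.07
gripper_force: 0.0
```

```bash
python3 -c "
from plant import workorder
print(workorder.close_job())"
```

```text
the job is handed in; nothing more can be done
None
```

The job is handed in at about 25 s (no verdict was returned): the last camera readings put both tubes lying in the yellow tray, with the scoop empty, flat on the worktop and released.

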